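Build the sieve tower for grading crushed shell

TASK

Build up the sieve tower on the shaker so that crushed shell can be graded for pigment: put the white receiver pan into the shaker's ring seat, then on it the fine sieve (red), the medium sieve (blue), the coarse sieve (yellow) and last the lid, one piece at a time from the bottom up, each fully home in the one below and upright. Leave the timer, the ramekin of ink and the clip-top jar standing where they are, and let go of the finished tower.

Things in the scene. Friction and masses are not known exactly. Their poses are not given: they have to be found in the camera images.
- shaker: Fixed vibrating base, grey box 120 mm deep (x), 130 wide (y), 44 high; a knob juts 14 mm from its front (-x, towards the robot). On its top centre a bright plate carries a black rubber ring, 68 mm outside, bore 54, 13 deep: the seat for the pan. Ring's upper face 60 mm above the bench. Origin: centre of the underside on the bench, straight below the ring's centre; z up.
- pan: Receiver pan, white plastic, closed steel bottom inside, 60 mm across, 46 high, 70 g. Below: tapered spigot (43 mm across at the foot, 51 at 12 mm height), then a flat shoulder; above it a straight wall 34 high, 3 thick, bore 54: grip it there. Seated, the shoulder rests on the shaker's ring, origin 48 mm above the bench. Origin: centre of the spigot's foot; z up.
- fine: Fine sieve, red frame, dense brass-coloured mesh 15 mm above the foot, 60 g. Outer shape and sizes as the pan: spigot 12 mm high, shoulder, straight wall to 46 mm, bore 54. Its spigot goes into the open top of the piece below until the shoulder rests on the rim; its origin is then 34 mm above that piece's origin. Origin: centre of the spigot's foot; z up.
- medium: Medium sieve, blue plastic frame, steel mesh with openings of about 3 mm; otherwise the same shape, sizes and origin as the fine sieve.
- coarse: Coarse sieve, yellow plastic frame, steel mesh with wide openings of about 6 mm; otherwise the same shape, sizes and origin as the fine sieve.
- lid: Lid, bright metal disc 60 mm across, 50 g, with a black round knob. Same spigot below (12 mm high); disc from 12 to 19 mm, knob 25 mm across from 25 to 42 mm above the foot (grip it there, with the fingertips above 21 mm). Seated, its origin is 34 mm above the coarse sieve's origin. Origin: centre of the spigot's foot; z up.
- timer: Bystander: round white wind-up kitchen timer with a red grip on top, 62 mm across, 38 mm high. Origin: centre of its underside.
- ramekin: Bystander: small white ramekin with brown ink, 67 mm across, 40 mm high. Origin: centre of its underside.
- clip_jar: Bystander: glass clip-top jar, 89 x 77 mm, 120 mm high. Origin: centre of its underside.
Not all that is in view belongs to the job. Leave any green look-alike of the lid alone.

How it is judged (in metres and radians):
On the way, in this order (a step that is already met when the one before it is completed fails the run):
1. the pan is fully home in the shaker's ring seat (horizontal distance between pan and shaker below 0.004 m and z of pan in the frame of shaker between 0.045 and 0.051 m and angle between pan's own z axis and vertical below 0.06 rad), for 0.2 s.
2. the fine sieve is fully home in the pan (horizontal distance between fine and pan below 0.004 m and z of fine in the frame of pan between 0.031 and 0.037 m and angle between fine's own z axis and vertical below 0.06 rad), for 0.2 s.
3. the medium sieve is fully home in the fine sieve (horizontal distance between medium and fine below 0.004 m and z of medium in the frame of fine between 0.031 and 0.037 m and angle between medium's own z axis and vertical below 0.06 rad), for 0.2 s.
4. the coarse sieve is fully home in the medium sieve (horizontal distance between coarse and medium below 0.004 m and z of coarse in the frame of medium between 0.031 and 0.037 m and angle between coarse's own z axis and vertical below 0.06 rad), for 0.2 s.
5. the lid is fully home in the coarse sieve (horizontal distance between lid and coarse below 0.004 m and z of lid in the frame of coarse between 0.031 and 0.037 m and angle between lid's own z axis and vertical below 0.06 rad), for 0.2 s.
At the end, for the whole second after the job is handed in: From the shaker's ring up: pan, fine, medium, coarse, lid; each centred on the one below within 4 mm, within 3 mm of its seated height (34 mm over the piece below; pan 48 mm over the bench), upright within 0.06 rad, released and at rest (all of step 1 and all of step 2 and all of step 3 and all of step 4 and all of step 5 and linear speed of each of pan, fine, medium, coarse, lid below 0.02 m/s); the robot touches nothing.
It fails at once if the timer is pushed more than 25 mm away or tipped (distance of timer from where it was at the start of the episode above 0.025 m or angle between timer's own z axis and vertical above 0.35 rad).
It fails at once if the ramekin is pushed more than 25 mm away or tipped (distance of ramekin from where it was at the start of the episode above 0.025 m or angle between ramekin's own z axis and vertical above 0.35 rad).
It fails at once if the clip-top jar is pushed more than 25 mm away or tipped (distance of clip_jar from where it was at the start of the episode above 0.025 m or angle between clip_jar's own z axis and vertical above 0.35 rad).
It also fails if it takes over 115 s, if anything falls off the work surface, if the arm or the gripper's body presses on something with over 40 N, if the wrist force passes 120 N, or if a joint passes its speed limit or range.

ROBOT

A 6-joint arm with a two-finger parallel gripper is mounted at the origin on a cart in front of the work surface, level with it; the furniture and walls round the work are solid. World frame = base frame: x ahead of the robot, y to its left, z up, the work surface at z = 0. Lengths are in mm, angles in rad, forces in N, time in s.
With the tool pointing down it reaches from about 325 to 775 mm from the base axis. Payload 9.3 kg.
Tool frame: the origin (TCP) lies between the finger pads; the fingertips stand 25 mm ahead of it and the grasp point (between the pads) lies 6 mm ahead of it; z points along the fingers, y is the direction in which the jaws open and shut (so a half turn about z gives the same grasp; the last joint's range is limited). The gripper opens to 85 mm and grips with 20 to 120 N. Pads are 22 mm wide; open, the fingers measure 114 mm over their backs; the gripper's body (76 mm by 85 mm) begins 54 mm behind the grasp point. The pads swing forward as they close: fully open they stand 13 mm farther back than shut.
Start: joints at [-1.293, 0.259, 0.021, 1.334, 0, 1.418], TCP at [229.672, -499.748, 256.279] pointing down, gripper open.
Joint ranges: [-3.04, 3.04], [-0.91, 1.82], [-1.04, 1.36], [-1.92, 1.95], [-1.52, 1.45], [-3.14, 3.14]. Speed limits (rad/s): [2.22, 2.22, 2.79, 3.14, 3.14, 3.14].

INTERFACE

Orientations are given as a unit quaternion [x, y, z, w].
In Python, from station import * gives the robot as it stands.
- The arm moves only by the tool carry_out, never from a script. Its argument "targets" is one flat list of numbers, 7 for each row, row after row: the shift along the tool's x, y, z in m, then the turn, a rotation vector about the tool's x, y, z in rad, then the opening, from -1 (shut) to 1 (fully open). In form: [tx, ty, tz, ax, ay, az, claw, tx, ty, tz, ax, ay, az, claw, ...]. A call has 1 to 12 rows; each row shifts and turns the commanded pose from where the row before left it, along the tool's axes as they then stand; what a row does not reach is not made up. A row lasts 1/12 s, in which the tool goes at most 41.7 mm and 7.16 degrees, less where a joint would pass 70% of its speed; a pose out of reach is approached as far as the arm can. A call with a gripper value outside its range is refused whole. The fingers move at their own pace and stop on an object; "squeeze" is the grip in N (left out, the last holds). Time passes only in rows, so rows that do not move let the fingers close. It gives the time, the measured TCP pose, the force and the opening at its end, in the units of the state.
- observe(): the state, without advancing time (a new reading comes with each control period).
- read_camera(name): name is "scene" or "top"; returns the picture (480x640x3 uint8, red, green, blue); there is no depth.
- camera_info(name): a dict with "intrinsics" (3x3 intrinsics, pixels), "R" (3x3) and "t" (3): a world point X has camera coordinates R X + t. Camera axes: x right, y down, z forward; pixel columns grow to the right and rows downward; lengths in mm; the calibration is good to about 2 mm. A picture is of the moment at which its call begins. camera_info takes no time and is no camera call.
- sign_off(): hands the job in, once; it reports no verdict.
The state is a dict: "clock": time; "joint_positions": joint angles; "dq": joint speeds; "joint_efforts": joint torques, N m; "ee_pos": TCP position; "tcp_rot": TCP orientation; "contact_force": force on the tool from outside, world axes, zero at the start; "ft_torque": the same for the moment, N m; "grip_width": finger opening in mm.
Only numpy, scipy, OpenCV 4.12 (cv2) and the standard library are available. Lean on these libraries where they do the work, as an engineer would, in place of code of your own. Each camera call takes 0.05 s, during which the arm holds its last target.

## Working session

There is one attempt and no reset: what is moved stays moved. The work goes in short steps, Python scripts to look and compute and a tool call to move; the robot and the scene stay as the last step left them, time stands still between calls to the robot, and variables do not carry over. Pictures are saved under pics/ and viewed, and the job is handed in when it is done.

Besides the shell and the picture viewer there is one more tool, called after "Emit:" as a command line: name --argument value ..., lists and objects as JSON in quotes. carry_out: Moves the arm, as the interface text tells. Its arguments: {"type":"object","properties":{"targets":{"type":"array","items":{"type":"number"}},"squeeze":{"type":"number"}},"required":["targets"]}

```bash
ls -la; mkdir -p pics; python3 - <<'E'
from station import *
import cv2, numpy as np
print(observe())
for n in ("scene","top"):
    i=camera_info(n); print(n,{k:np.round(v,4).tolist() for k,v in i.items() if k in("intrinsics","R","t")})
    cv2.imwrite(f"pics/{n}0.png",read_camera(n)[:,:,::-1])
E
```

```text
total 12
drwxr-xr-x  3 agent agent 4096 Dec  7 15:06 .
drwxr-xr-x 23 root  root  4096 Dec  7 15:06 ..
drwxr-xr-x  2 agent agent 4096 Dec  7 15:06 pics
{'clock': 0.0, 'joint_positions': array([-1.29257225e+00,  2.59196693e-01,  2.07495813e-02,  1.33370063e+00,
        1.88286071e-05,  1.41821391e+00]), 'dq': array([-0.00118382, -0.00068877, -0.00129252,  0.00154044, -0.0003721 ,
       -0.00137518]), 'joint_efforts': array([-9.47555272e-04, -5.55642164e+01,  3.44526386e+01,  1.36285581e-02,
       -2.21489854e-04, -1.37508624e-05]), 'ee_pos': array([ 229.62134326, -499.49712015,  255.65890803]), 'tcp_rot': array([ 9.76890062e-01,  2.13741317e-01, -3.30248111e-05, -6.74964869e-04]), 'contact_force': array([-0.11688841,  0.18802583, -0.405946  ]), 'ft_torque': array([0.01301507, 0.00428932, 0.01184762]), 'grip_width': 85.14539802914932}
scene {'intrinsics': [[541.699, 0.0, 317.0732], [0.0, 541.699, 229.6949], [0.0, 0.0, 1.0]], 'R': [[0.9011, -0.4331, 0.02], [-0.2563, -0.5696, -0.781], [0.3496, 0.6986, -0.6243]], 't': [-522.0006, 184.4488, 1217.8311]}
top {'intrinsics': [[580.9901, 0.0, 319.2126], [0.0, 580.9901, 241.0789], [0.0, 0.0, 1.0]], 'R': [[0.0102, -0.9999, -0.0009], [-0.9959, -0.0101, -0.0898], [0.0898, 0.0018, -0.996]], 't': [10.9652, 569.0776, 1374.1853]}
```

View pics/scene0.png

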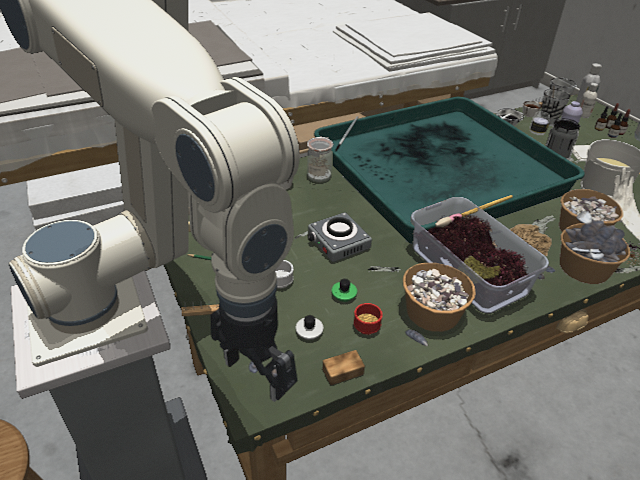

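View pics/top0.png

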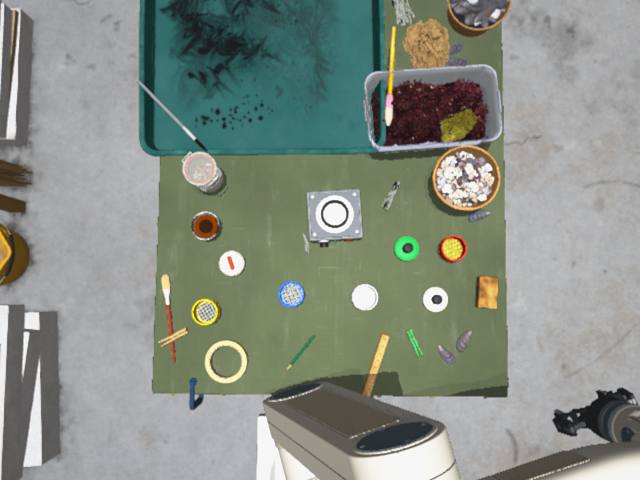

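```bash
cat > h.py <<'E'
from station import *
import cv2, numpy as np
from scipy.spatial.transform import Rotation as Ro
def crop(img,c,r,s,name):
    x0,y0=c[0]-r,c[1]-r
    cv2.imwrite(name,cv2.resize(img[y0:y0+2*r,x0:x0+2*r],None,fx=s,fy=s,interpolation=cv2.INTER_CUBIC))
def ray(cam,u,v,z):
    i=camera_info(cam); K,R,t=[np.array(i[k],float) for k in("intrinsics","R","t")]
    d=R.T@np.linalg.solve(K,[u,v,1]); c=-R.T@t
    return c+d*(z-c[2])/d[2]
def proj(cam,X):
    i=camera_info(cam); K,R,t=[np.array(i[k],float) for k in("intrinsics","R","t")]
    p=K@(R@np.array(X,float)+t); return p[:2]/p[2]
E
python3 - <<'E'
from h import *
im=cv2.imread("pics/top0.png")
tiles=[]
for n,c in dict(shaker=(334,213),pan=(365,297),lid=(435,299),fine=(453,248),med=(291,293),coarse=(205,312)).items():
    x,y=c; r=20 if n!="shaker" else 20
    t=cv2.resize(im[y-r:y+r,x-r:x+r],None,fx=6.5,fy=6.5,interpolation=cv2.INTER_CUBIC)
    cv2.putText(t,f"{n} {x-r},{y-r}",(3,12),0,.4,(0,0,255),1)
    for k in range(0,40,5): cv2.line(t,(int(k*6.5),254),(int(k*6.5),259),(0,255,255),1);cv2.line(t,(0,int(k*6.5)),(5,int(k*6.5)),(0,255,255),1)
    tiles.append(t)
cv2.imwrite("pics/tiles.png",np.vstack([np.hstack(tiles[:3]),np.hstack(tiles[3:])]))
E
```

```text
(no output)
```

View pics/tiles.png

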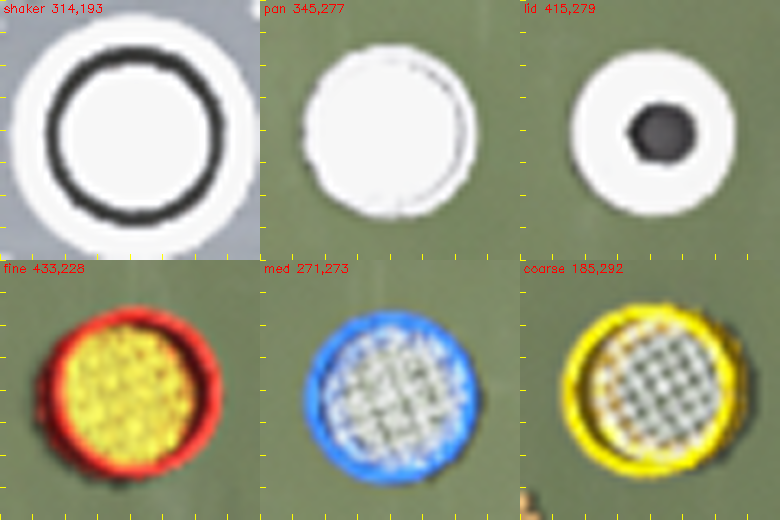

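```bash
cat >> h.py <<'E'
SPEC=dict(shaker=((334,213),60,34),pan=((365,297),46,30),lid=((435,299),19,30),fine=((453,248),46,30),med=((291,293),46,30),coarse=((205,312),46,30))
def maskof(n,t):
    b,g,r=[t[...,k].astype(int) for k in range(3)]
    return {"shaker":(r+g+b)/3<125,"pan":b>178,"lid":(b>175),"fine":(r>200)&(b<120),"med":(b>190),"coarse":(r>190)}[n]
def fit(im,n,s=8):
    (x,y),z,R=SPEC[n]; r=20
    t=cv2.resize(im[y-r:y+r,x-r:x+r],None,fx=s,fy=s,interpolation=cv2.INTER_CUBIC)
    m=maskof(n,t).astype(np.uint8)
    if n=="shaker":
        yy,xx=np.mgrid[:2*r*s,:2*r*s]; m[np.hypot(xx-r*s,yy-r*s)>17*s]=0
    cs,_=cv2.findContours(m,cv2.RETR_EXTERNAL,cv2.CHAIN_APPROX_NONE)
    c=max(cs,key=lambda c:cv2.contourArea(cv2.convexHull(c))); h=cv2.convexHull(c)
    M=np.zeros_like(m); cv2.drawContours(M,[h],-1,1,-1); mo=cv2.moments(M,True)
    cx,cy=mo["m10"]/mo["m00"],mo["m01"]/mo["m00"]; rad=np.sqrt(mo["m00"]/np.pi)/s
    u=x-r+(cx+.5)/s-.5; v=y-r+(cy+.5)/s-.5
    X=ray("top",u,v,z); dz=(np.array(camera_info("top")["R"])@X+camera_info("top")["t"])[2]
    return u,v,rad,rad*dz/581*1,X
E
python3 - <<'E'
from h import *
im=cv2.imread("pics/top0.png")
for n in SPEC:
    u,v,r,R,X=fit(im,n); print(n,round(u,2),round(v,2),"r px %.2f mm %.1f (exp %d)"%(r,R,SPEC[n][2]),X.round(1), "scene px",proj("scene",X).round(1))
for n,c,z in (("timer",(232,263),38),("ramekin",(206,226),40),("jar",(203,168),120),("green",(406,248),19)): print(n,ray("top",*c,z).round())
E
```

```text
shaker 334.28 213.52 r px 13.73 mm 32.4 (exp 34) [631.5 -18.2  60. ] scene px [339.  224.3]
pan 364.61 296.82 r px 13.39 mm 31.5 (exp 30) [436.5 -91.5  46. ] scene px [279.7 267.3]
lid 435.06 299.03 r px 12.67 mm 30.4 (exp 30) [ 432.8 -262.5   19. ] scene px [308.8 325.8]
fine 453.83 247.76 r px 12.91 mm 30.6 (exp 30) [ 554.4 -302.6   46. ] scene px [367.7 312.3]
med 290.61 293.7 r px 13.21 mm 31.1 (exp 30) [442.   82.8  46. ] scene px [255.8 225.1]
coarse 204.22 311.64 r px 13.30 mm 31.2 (exp 30) [397.9 285.1  46. ] scene px [215.7 188.6]
timer [513. 224.  38.]
ramekin [601. 288.  40.]
jar [724. 282. 120.]
green [ 555. -193.   19.]
```

```bash
python3 - <<'E'
from h import *
im=cv2.imread("pics/scene0.png")
tiles=[]
P=dict(shaker=(631.5,-18.2,60,34),pan=(436.5,-91.5,46,30),lid=(432.8,-262.5,19,30),fine=(554.4,-302.6,46,30))
for n,(X,Y,Z,R) in P.items():
    c=proj("scene",(X,Y,Z)).round().astype(int); r=30; s=9
    x0,y0=c-r
    t=cv2.resize(im[y0:y0+2*r,x0:x0+2*r],None,fx=s,fy=s,interpolation=cv2.INTER_CUBIC)[100:400]
    a=np.linspace(0,2*np.pi,40)
    for q in a:
        p=(proj("scene",(X+R*np.cos(q),Y+R*np.sin(q),Z))-[x0,y0]+.5)*s-[0.5,100.5]
        cv2.circle(t,tuple(int(k) for k in p.round()),1,(255,0,255),-1)
    tiles.append(cv2.resize(t,(400,222)))
cv2.imwrite("pics/stiles.png",np.vstack([np.hstack(tiles[:2]),np.hstack(tiles[2:])]))
E
```

```text
(no output)
```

View pics/stiles.png

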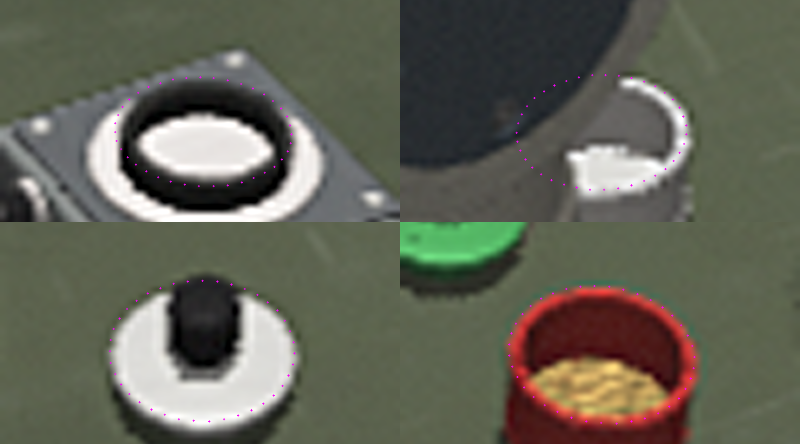

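Emit:
carry_out --targets '[0,0,0,0,0,-0.114,1,0,0,0,0,0,-0.114,1,0,0,0,0,0,-0.114,1,0,0,0,0,0,-0.114,1,0,0,0,0,0,-0.114,1,0,0,0,0,0,-0.114,1,0,0,0,0,0,-0.114,1,0,0,0,0,0,-0.114,1,0,0,0,0,0,-0.114,1,0,0,0,0,0,-0.114,1,0.034,0.017,0,0,0,0,1,0.034,0.017,0,0,0,0,1]' --squeeze 30

```text
clock: 1.1
ee_pos: [263.3, -431.8, 255.1]
tcp_rot: [0.708, 0.706, 0.0, -0.001]
contact_force: [0.5, 0.2, 1.2]
grip_width: 85.6
```

```bash
cat > st.py <<'E'
from h import *
import sys
o=observe(); p=np.array(o["ee_pos"]); R=Ro.from_quat(o["tcp_rot"])
print("t %.2f"%o["clock"],"p",p.round(2),"grip %.1f"%o["grip_width"],"F",np.round(o["contact_force"],1),"j",np.round(o["joint_positions"],2))
Rd=Ro.from_matrix(np.array([[0,1,0],[1,0,0],[0,0,-1.]]))
print("rot err (tool)",(R.inv()*Rd).as_rotvec().round(4))
if len(sys.argv)>3: 
    g=np.array([float(a) for a in sys.argv[1:4]]); d=Rd.inv().apply(g-p); print("to goal, tool mm",d.round(2),"rows",np.linalg.norm(d)/41)
E
python3 st.py 436.5 -91.5 110
```

```text
t 1.10 p [ 263.29 -431.85  255.12] grip 85.6 F [0.5 0.2 1.2] j [-1.19  0.18 -0.08  1.31  0.    0.38]
rot err (tool) [-0.0006 -0.0016 -0.0019]
to goal, tool mm [340.35 173.21 145.12] rows 9.96414843476189
```

Emit:
carry_out --targets '[0.034,0.0173,0.0145,0,0,0,1,0.034,0.0173,0.0145,0,0,0,1,0.034,0.0173,0.0145,0,0,0,1,0.034,0.0173,0.0145,0,0,0,1,0.034,0.0173,0.0145,0,0,0,1,0.034,0.0173,0.0145,0,0,0,1,0.034,0.0173,0.0145,0,0,0,1,0.034,0.0173,0.0145,0,0,0,1,0.034,0.0173,0.0145,0,0,0,1,0.034,0.0173,0.0145,0,0,0,1,0,0,0,0,0,0,1,0,0,0,0,0,0,1]'

```text
clock: 2.1
ee_pos: [436.6, -89.6, 110.4]
tcp_rot: [0.705, 0.709, -0.0, -0.001]
contact_force: [0.2, 0.9, 0.2]
grip_width: 85.4
```

```bash
python3 st.py 436.5 -91.5 41; python3 - <<'E'
from h import *
im=read_camera("scene"); im=np.ascontiguousarray(im[:,:,::-1]); 
c=proj("scene",(436,-91,60)).round().astype(int)
crop(im,(int(c[0]),int(c[1])),60,6,"pics/a1.png")
E
```

```text
t 2.10 p [436.59 -89.61 110.37] grip 85.4 F [0.2 0.9 0.2] j [-0.39  0.18 -0.48  0.91 -0.    1.18]
rot err (tool) [-0.0021 -0.0008  0.0047]
to goal, tool mm [-1.89 -0.09 69.37] rows 1.6925588116235262
```

View pics/a1.png

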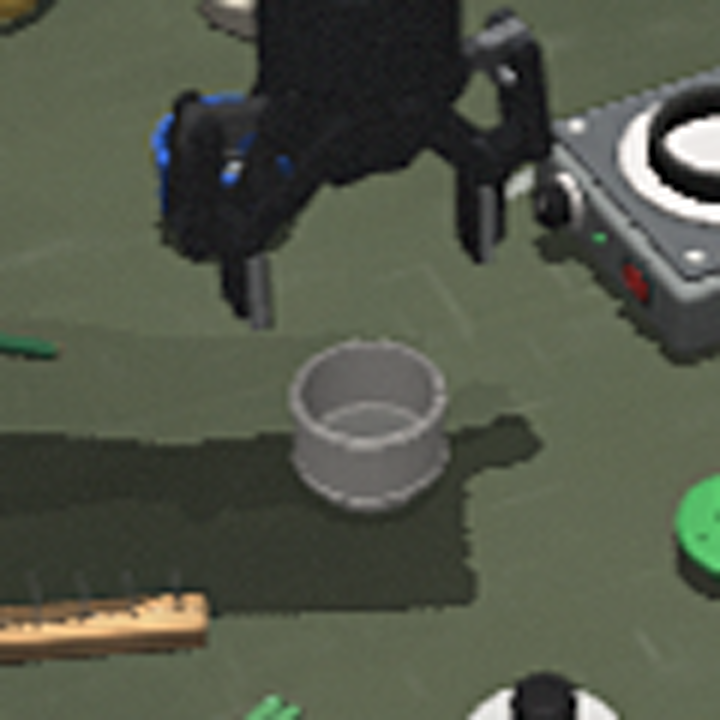

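Emit:
carry_out --targets '[0,0,0.025,0,0,0,1,0,0,0.025,0,0,0,1,0,0,0.012,0,0,0,1,0,0,0.008,0,0,0,1,0,0,0,0,0,0,1]'

```text
clock: 2.57
ee_pos: [435.9, -92.7, 40.4]
tcp_rot: [0.708, 0.706, -0.0, -0.001]
contact_force: [-0.8, 0.3, 0.6]
grip_width: 85.9
```

```bash
python3 st.py 436.5 -91.5 41
```

```text
t 2.57 p [435.86 -92.75  40.43] grip 85.9 F [-0.8  0.3  0.6] j [-0.4   0.27 -0.58  0.72 -0.    1.17]
rot err (tool) [-0.0017 -0.0006 -0.0022]
to goal, tool mm [ 1.25  0.64 -0.57] rows 0.0368296641818157
```

Emit:
carry_out --targets '[0,0,0,0,0,0,-1,0,0,0,0,0,0,-1,0,0,0,0,0,0,-1,0,0,0,0,0,0,-1,0,0,0,0,0,0,-1,0,0,0,0,0,0,-1,0,0,0,0,0,0,-1,0,0,0,0,0,0,-1]' --squeeze 30

```text
clock: 3.23
ee_pos: [437.2, -92.5, 42.6]
tcp_rot: [0.707, 0.707, 0.0, 0.001]
contact_force: [-2.5, -1.6, 6.3]
grip_width: 60.1
```

```bash
python3 st.py 631.5 -18.2 115
```

```text
t 3.23 p [437.21 -92.47  42.62] grip 60.1 F [-2.5 -1.6  6.3] j [-0.4   0.26 -0.58  0.72 -0.    1.18]
rot err (tool) [ 0.0018  0.0018 -0.0003]
to goal, tool mm [ 74.27 194.29 -72.38] rows 5.371514749988349
```

Emit:
carry_out --targets '[0,0,-0.025,0,0,0,-1,0,0,-0.025,0,0,0,-1,0,0,-0.025,0,0,0,-1,0.0105,0.028,0,0,0,0,-1,0.0105,0.028,0,0,0,0,-1,0.0105,0.028,0,0,0,0,-1,0.0105,0.028,0,0,0,0,-1,0.0105,0.028,0,0,0,0,-1,0.0105,0.028,0,0,0,0,-1,0.007,0.018,0,0,0,0,-1,0.003,0.009,0,0,0,0,-1,0,0,0,0,0,0,-1]'

```text
clock: 4.23
ee_pos: [633.1, -18.3, 116.4]
tcp_rot: [0.707, 0.707, 0.0, 0.0]
contact_force: [-0.6, -0.4, -1.2]
grip_width: 59.9
```

Emit:
carry_out --targets '[0,0,0,0,0,0,-1,0,0,0,0,0,0,-1,0,0,0,0,0,0,-1]'

```text
clock: 4.48
ee_pos: [630.7, -19.2, 116.7]
tcp_rot: [0.707, 0.707, -0.0, -0.0]
contact_force: [0.5, -0.1, -1.2]
grip_width: 59.4
```

```bash
python3 st.py 631.5 -18.4 116; python3 - <<'E'
from h import *
for n in("scene","top"):
    im=read_camera(n); im=np.ascontiguousarray(im[:,:,::-1]); cv2.imwrite(f"pics/b_{n}.png",im)
    c=proj(n,(631.5,-18,90)).round().astype(int)
    x0,y0=c-35
    t=cv2.resize(im[y0:y0+70,x0:x0+70],None,fx=8,fy=8,interpolation=cv2.INTER_CUBIC)
    if n=="scene":
      for z,R,col in((60,34,(255,0,255)),(75+12,30,(0,255,255)),(75,21.5,(255,255,0))):
        for q in np.linspace(0,2*np.pi,40):
          p=(proj(n,(631.5+R*np.cos(q),-18.2+R*np.sin(q),z))-[x0,y0]+.5)*8-.5
          cv2.circle(t,tuple(int(k) for k in p.round()),1,col,-1)
    cv2.imwrite(f"pics/b1_{n}.png",t)
E
```

```text
t 4.48 p [630.73 -19.23 116.72] grip 59.4 F [ 0.5 -0.1 -1.2] j [-0.16  0.46 -0.03  1.08 -0.    1.41]
rot err (tool) [-0.0001  0.0001 -0.0007]
to goal, tool mm [0.83 0.77 0.72] rows 0.032730099051766236
```

View pics/b1_scene.png

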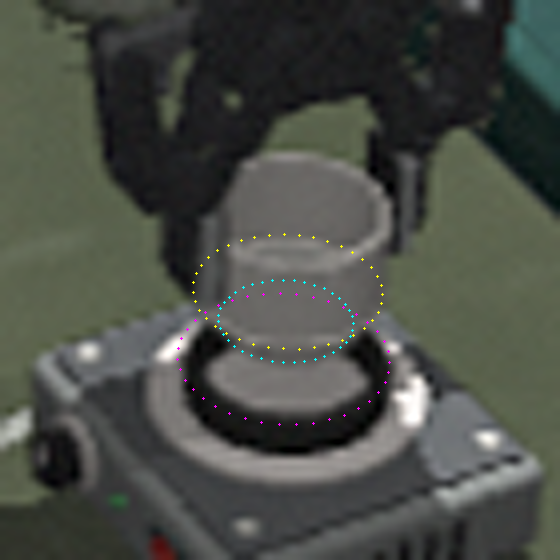

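Emit:
carry_out --targets '[0,0,0.008,0,0,0,-1,0,0,0.006,0,0,0,-1,0,0,0.004,0,0,0,-1,0,0,0.003,0,0,0,-1,0,0,0.002,0,0,0,-1,0,0,0,0,0,0,-1,0,0,0,0,0,0,-1]'

```text
clock: 5.17
ee_pos: [631.7, -18.7, 93.2]
tcp_rot: [0.707, 0.707, -0.0, -0.0]
contact_force: [-0.1, 0.6, -0.5]
grip_width: 59.7
```

```bash
python3 st.py 631.5 -18.4 91
```

```text
t 5.17 p [631.67 -18.73  93.15] grip 59.7 F [-0.1  0.6 -0.5] j [-0.16  0.48 -0.06  1.03  0.    1.41]
rot err (tool) [-0.0002 -0.      0.0001]
to goal, tool mm [ 0.33 -0.17  2.15] rows 0.053252515212485294
```

Emit:
carry_out --targets '[0,0,0.001,0,0,0,-1,0,0,0.001,0,0,0,-1,0,0,0.001,0,0,0,-1,0,0,0.0005,0,0,0,-1,0,0,0,0,0,0,-1]'

```text
clock: 5.58
ee_pos: [631.8, -18.7, 90.7]
tcp_rot: [0.707, 0.707, 0.0, 0.0]
contact_force: [-3.0, 0.2, 6.4]
grip_width: 59.8
```

Emit:
carry_out --targets '[0,0,0,0,0,0,1,0,0,0,0,0,0,1,0,0,0,0,0,0,1,0,0,0,0,0,0,1,0,0,0,0,0,0,1,0,0,-0.01,0,0,0,1,0,0,-0.02,0,0,0,1,0,0,-0.035,0,0,0,1,0,0,-0.035,0,0,0,1,0,0,0,0,0,0,1]'

```text
clock: 6.42
ee_pos: [633.9, -19.1, 197.6]
tcp_rot: [0.707, 0.707, 0.003, 0.004]
contact_force: [0.7, -0.3, -0.7]
grip_width: 85.3
```

```bash
python3 st.py 554.4 -302.6 110; python3 - <<'E'
from h import *
for n in("scene",):
    im=read_camera(n); im=np.ascontiguousarray(im[:,:,::-1]); cv2.imwrite(f"pics/c_{n}.png",im)
    c=proj(n,(631.5,-18,90)).round().astype(int)
    x0,y0=c-35
    t=cv2.resize(im[y0:y0+70,x0:x0+70],None,fx=8,fy=8,interpolation=cv2.INTER_CUBIC)
    for z,R,col in((60,34,(255,0,255)),(94,30,(0,255,255))):
        for q in np.linspace(0,2*np.pi,40):
          p=(proj(n,(631.5+R*np.cos(q),-18.2+R*np.sin(q),z))-[x0,y0]+.5)*8-.5
          cv2.circle(t,tuple(int(k) for k in p.round()),1,col,-1)
    cv2.imwrite(f"pics/c1_{n}.png",t)
E
```

```text
t 6.42 p [633.89 -19.05 197.61] grip 85.3 F [ 0.7 -0.3 -0.7] j [-0.16  0.42  0.11  1.25 -0.    1.41]
rot err (tool) [0.0101 0.0017 0.0001]
to goal, tool mm [-283.55  -79.49   87.61] rows 7.493475018768428
```

View pics/c1_scene.png

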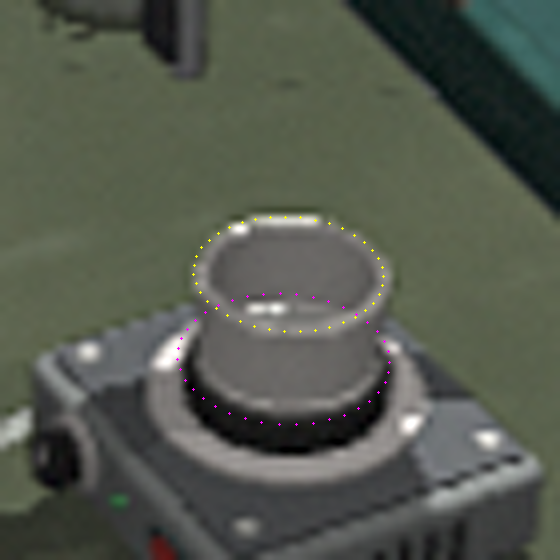

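Emit:
carry_out --targets '[-0.038,-0.0103,0.008,0,0,0,1,-0.038,-0.0103,0.008,0,0,0,1,-0.038,-0.0103,0.008,0,0,0,1,-0.038,-0.0103,0.008,0,0,0,1,-0.038,-0.0103,0.008,0,0,0,1,-0.038,-0.0103,0.008,0,0,0,1,-0.03,-0.008,0.02,0,0,0,1,-0.018,-0.005,0.01,0,0,0,1,-0.008,-0.0025,0.002,0,0,0,1,0,0,0,0,0,0,1,0,0,0,0,0,0,1]'

```text
clock: 7.38
ee_pos: [554.5, -302.3, 110.1]
tcp_rot: [0.707, 0.707, 0.0, -0.0]
contact_force: [-0.0, -0.0, 0.6]
grip_width: 85.2
```

```bash
python3 st.py 554.4 -302.6 42; python3 - <<'E'
from h import *
im=read_camera("scene"); im=np.ascontiguousarray(im[:,:,::-1]); 
c=proj("scene",(554,-303,60)).round().astype(int)
crop(im,(int(c[0]),int(c[1])),50,6,"pics/d1.png")
E
```

```text
t 7.38 p [ 554.52 -302.32  110.11] grip 85.2 F [-0.  -0.   0.6] j [-0.63  0.47 -0.04  1.06  0.    0.94]
rot err (tool) [ 0.0001 -0.0004 -0.0004]
to goal, tool mm [-0.28 -0.12 68.11] rows 1.6612045780468574
```

View pics/d1.png

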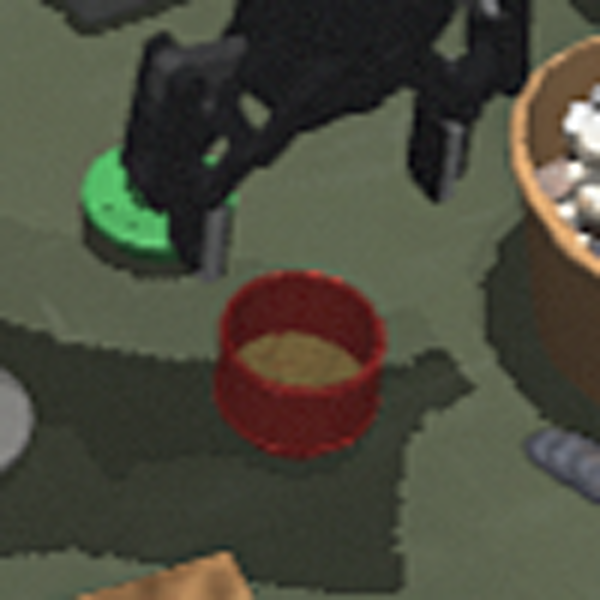

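Emit:
carry_out --targets '[0,0,0.025,0,0,0,1,0,0,0.025,0,0,0,1,0,0,0.012,0,0,0,1,0,0,0.006,0,0,0,1,0,0,0,0,0,0,1,0,0,0,0,0,0,-1,0,0,0,0,0,0,-1,0,0,0,0,0,0,-1,0,0,0,0,0,0,-1,0,0,0,0,0,0,-1,0,0,0,0,0,0,-1,0,0,0,0,0,0,-1]'

```text
clock: 8.43
ee_pos: [555.2, -302.9, 43.4]
tcp_rot: [0.707, 0.707, 0.001, 0.001]
contact_force: [0.6, 2.6, 6.6]
grip_width: 58.0
```

```bash
python3 st.py 631.7 -18.5 145
```

```text
t 8.43 p [ 555.19 -302.94   43.42] grip 58.0 F [0.6 2.6 6.6] j [-0.63  0.52 -0.13  0.91  0.    0.94]
rot err (tool) [0.0025 0.0011 0.0002]
to goal, tool mm [ 284.44   76.51 -101.58] rows 7.599501503561746
```

Emit:
carry_out --targets '[0,0,-0.03,0,0,0,-1,0,0,-0.04,0,0,0,-1,0,0,-0.04,0,0,0,-1,0.038,0.0103,0,0,0,0,-1,0.038,0.0103,0,0,0,0,-1,0.038,0.0103,0,0,0,0,-1,0.038,0.0103,0,0,0,0,-1,0.038,0.0103,0,0,0,0,-1,0.038,0.0103,0,0,0,0,-1,0.03,0.008,0,0,0,0,-1,0.018,0.005,0,0,0,0,-1,0.008,0.0025,0,0,0,0,-1]'

```text
clock: 9.43
ee_pos: [632.1, -15.9, 152.4]
tcp_rot: [0.706, 0.708, 0.0, 0.0]
contact_force: [-0.4, 0.2, -0.9]
grip_width: 57.5
```

Emit:
carry_out --targets '[0,0,0,0,0,0,-1,0,0,0,0,0,0,-1,0,0,0,0,0,0,-1,0,0,0,0,0,0,-1]'

```text
clock: 9.77
ee_pos: [631.5, -20.2, 151.8]
tcp_rot: [0.708, 0.706, -0.0, 0.0]
contact_force: [-0.8, 0.3, -0.3]
grip_width: 57.6
```

```bash
cat > look.py <<'E'
# usage: look.py footz name : overlay lower rim and held piece
from h import *
import sys
fz=float(sys.argv[1]); rimz=float(sys.argv[2]); out=sys.argv[3]
n="scene"
im=read_camera(n); im=np.ascontiguousarray(im[:,:,::-1])
c=proj(n,(631.5,-18,rimz)).round().astype(int)
x0,y0=c-35
t=cv2.resize(im[y0:y0+70,x0:x0+70],None,fx=8,fy=8,interpolation=cv2.INTER_CUBIC)
for z,R,col in((rimz,30,(255,0,255)),(fz+12,30,(0,255,255)),(fz+46,30,(255,255,0))):
    for q in np.linspace(0,2*np.pi,40):
      p=(proj(n,(631.7+R*np.cos(q),-18.5+R*np.sin(q),z))-[x0,y0]+.5)*8-.5
      cv2.circle(t,tuple(int(k) for k in p.round()),1,col,-1)
cv2.imwrite(out,t)
E
python3 st.py 631.7 -18.5 145; python3 look.py 108 94 pics/e1.png
```

```text
t 9.77 p [631.47 -20.22 151.83] grip 57.6 F [-0.8  0.3 -0.3] j [-0.16  0.44  0.03  1.16 -0.    1.41]
rot err (tool) [-0.0001  0.0002 -0.0018]
to goal, tool mm [1.72 0.23 6.83] rows 0.17176266524074263
```

View pics/e1.png

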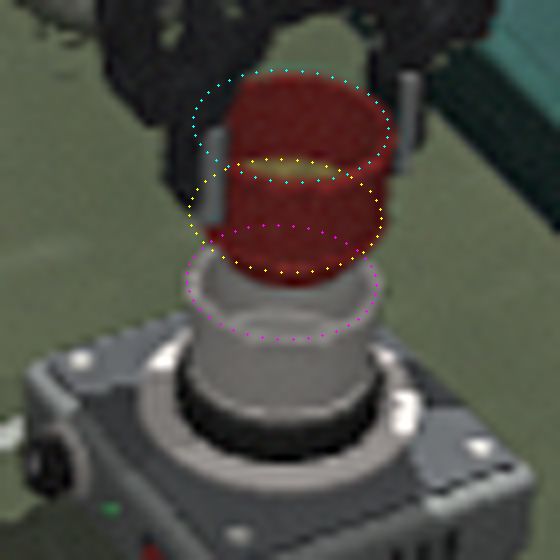

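Emit:
carry_out --targets '[0,0,0.003,0,0,0,-1,0,0,0.004,0,0,0,-1,0,0,0.005,0,0,0,-1,0,0,0.005,0,0,0,-1,0,0,0.004,0,0,0,-1,0,0,0.002,0,0,0,-1,0,0,0,0,0,0,-1]'

```text
clock: 10.4
ee_pos: [631.4, -18.7, 128.0]
tcp_rot: [0.707, 0.707, -0.0, -0.0]
contact_force: [-0.1, 1.0, -0.5]
grip_width: 57.7
```

```bash
python3 st.py 631.7 -18.5 125.4; python3 look.py 85 94 pics/e2.png
```

```text
t 10.40 p [631.39 -18.65 127.98] grip 57.7 F [-0.1  1.  -0.5] j [-0.16  0.46 -0.01  1.11 -0.    1.41]
rot err (tool) [-0.0012 -0.0002  0.0001]
to goal, tool mm [0.15 0.31 2.58] rows 0.06351276558110745
```

View pics/e2.png

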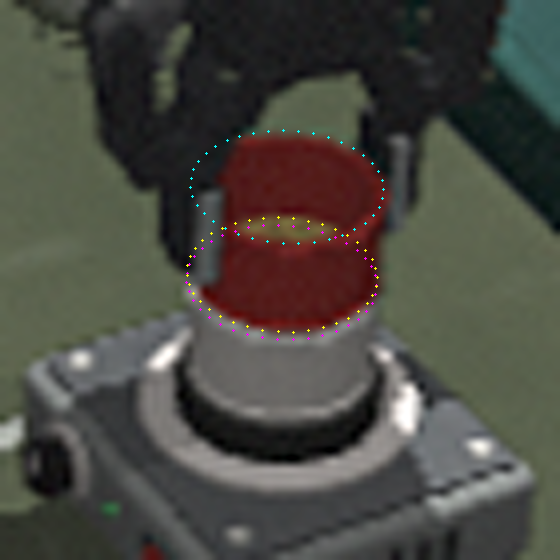

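Emit:
carry_out --targets '[0,0,0.001,0,0,0,-1,0,0,0.001,0,0,0,-1,0,0,0.001,0,0,0,-1,0,0,0.001,0,0,0,-1,0,0,0,0,0,0,-1]'

```text
clock: 10.87
ee_pos: [631.8, -18.7, 125.4]
tcp_rot: [0.707, 0.707, 0.0, 0.0]
contact_force: [-1.5, 0.3, 4.3]
grip_width: 57.7
```

Emit:
carry_out --targets '[0,0,0,0,0,0,1,0,0,0,0,0,0,1,0,0,0,0,0,0,1,0,0,0,0,0,0,1,0,0,0,0,0,0,1,0,0,-0.01,0,0,0,1,0,0,-0.02,0,0,0,1,0,0,-0.03,0,0,0,1,0,0,-0.03,0,0,0,1,0,0,0,0,0,0,1,0,0,0,0,0,0,1]'

```text
clock: 11.78
ee_pos: [632.5, -18.8, 217.4]
tcp_rot: [0.707, 0.707, 0.001, 0.002]
contact_force: [1.3, -0.1, 0.3]
grip_width: 85.5
```

```bash
python3 st.py 442 82.8 110; python3 look.py 82 94 pics/e3.png
```

```text
t 11.78 p [632.47 -18.85 217.36] grip 85.5 F [ 1.3 -0.1  0.3] j [-0.16  0.41  0.15  1.3   0.    1.41]
rot err (tool) [0.0042 0.0007 0.0001]
to goal, tool mm [ 101.65 -190.47  107.36] rows 5.880935769141646
```

View pics/e3.png

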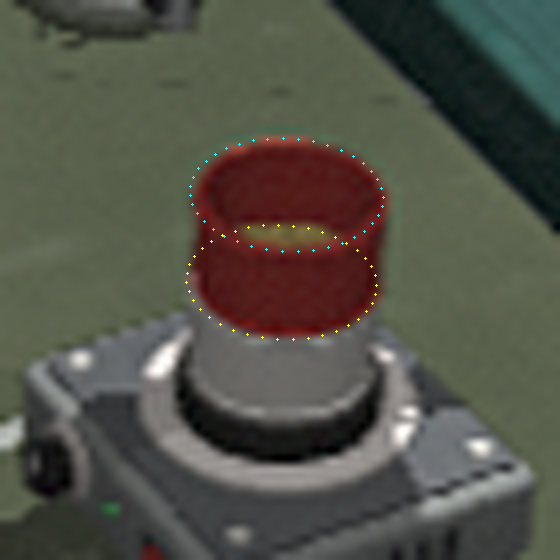

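Emit:
carry_out --targets '[0.019,-0.034,0.006,0,0,0,1,0.019,-0.034,0.006,0,0,0,1,0.019,-0.034,0.006,0,0,0,1,0.019,-0.034,0.006,0,0,0,1,0.014,-0.028,0.026,0,0,0,1,0.007,-0.015,0.03,0,0,0,1,0.0035,-0.008,0.02,0,0,0,1,0.001,-0.0027,0.005,0,0,0,1,0,0,0,0,0,0,1,0,0,0,0,0,0,1]'

```text
clock: 12.67
ee_pos: [442.7, 82.6, 110.2]
tcp_rot: [0.707, 0.707, 0.0, 0.0]
contact_force: [-0.3, -0.1, 1.1]
grip_width: 85.4
```

```bash
python3 st.py 442 82.8 42; python3 - <<'E'
from h import *
im=read_camera("scene"); im=np.ascontiguousarray(im[:,:,::-1]); 
c=proj("scene",(442,83,60)).round().astype(int)
crop(im,(int(c[0]),int(c[1])),50,6,"pics/f1.png")
E
```

```text
t 12.67 p [442.73  82.58 110.21] grip 85.4 F [-0.3 -0.1  1.1] j [-0.    0.19 -0.47  0.91 -0.    1.57]
rot err (tool) [ 0.0001  0.0001 -0.0001]
to goal, tool mm [ 0.22 -0.73 68.21] rows 1.6637523393875533
```

View pics/f1.png

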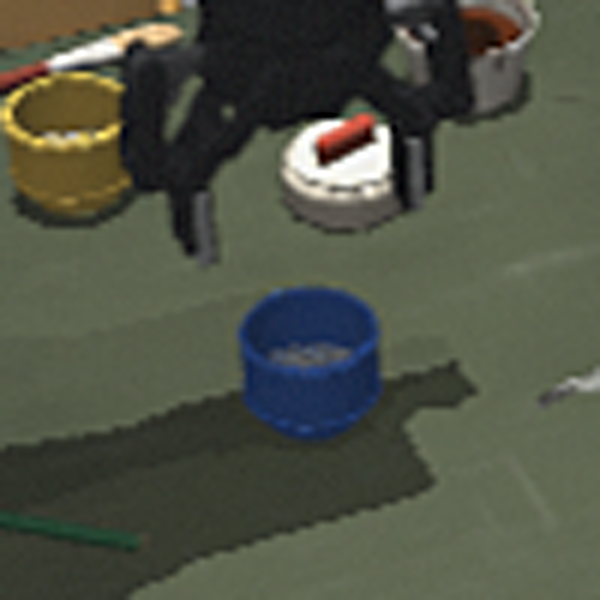

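Emit:
carry_out --targets '[0,0,0.025,0,0,0,1,0,0,0.025,0,0,0,1,0,0,0.012,0,0,0,1,0,0,0.006,0,0,0,1,0,0,0,0,0,0,1,0,0,0,0,0,0,-1,0,0,0,0,0,0,-1,0,0,0,0,0,0,-1,0,0,0,0,0,0,-1,0,0,0,0,0,0,-1,0,0,0,0,0,0,-1,0,0,0,0,0,0,-1]'

```text
clock: 13.72
ee_pos: [442.9, 82.7, 43.2]
tcp_rot: [0.707, 0.707, 0.001, 0.001]
contact_force: [-0.6, -0.9, 5.9]
grip_width: 59.1
```

```bash
python3 st.py 631.7 -18.5 186
```

```text
t 13.72 p [442.94  82.68  43.2 ] grip 59.1 F [-0.6 -0.9  5.9] j [-0.    0.27 -0.57  0.73 -0.    1.57]
rot err (tool) [0.0027 0.0003 0.0001]
to goal, tool mm [-101.18  188.76 -142.8 ] rows 6.278330116640231
```

Emit:
carry_out --targets '[0,0,-0.03,0,0,0,-1,0,0,-0.04,0,0,0,-1,0,0,-0.04,0,0,0,-1,0,0,-0.034,0,0,0,-1,-0.0175,0.033,0,0,0,0,-1,-0.0175,0.033,0,0,0,0,-1,-0.0175,0.033,0,0,0,0,-1,-0.0175,0.033,0,0,0,0,-1,-0.016,0.03,0,0,0,0,-1,-0.01,0.018,0,0,0,0,-1,-0.0052,0.0097,0,0,0,0,-1,0,0,0,0,0,0,-1]'

```text
clock: 14.72
ee_pos: [633.5, -19.9, 185.7]
tcp_rot: [0.708, 0.707, 0.0, 0.0]
contact_force: [-0.4, 1.0, -1.6]
grip_width: 59.6
```

Emit:
carry_out --targets '[0,0,0,0,0,0,-1,0,0,0,0,0,0,-1,0,0,0,0,0,0,-1,0,0,0,0,0,0,-1,0,0,0,0,0,0,-1]'

```text
clock: 15.13
ee_pos: [631.2, -18.0, 186.4]
tcp_rot: [0.707, 0.707, 0.0, 0.0]
contact_force: [-0.7, 0.3, -0.7]
grip_width: 59.1
```

```bash
python3 st.py 631.7 -18.5 159.2; python3 look.py 142.6 128 pics/f2.png
```

```text
t 15.13 p [631.24 -17.98 186.36] grip 59.1 F [-0.7  0.3 -0.7] j [-0.16  0.42  0.09  1.24 -0.    1.41]
rot err (tool) [0.0006 0.0001 0.0006]
to goal, tool mm [-0.52  0.46 27.16] rows 0.6626859908932501
```

View pics/f2.png

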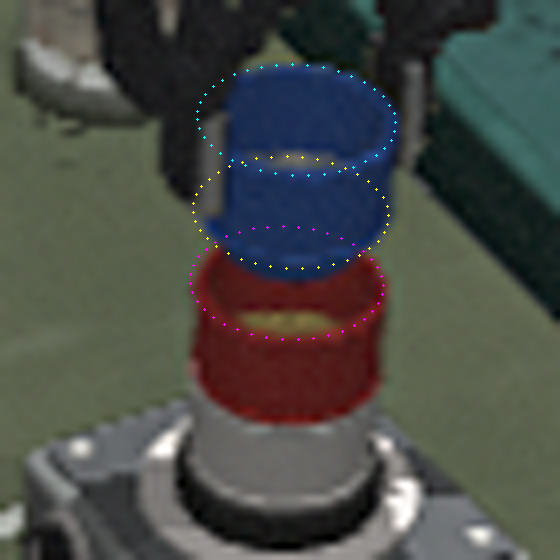

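Emit:
carry_out --targets '[0,0,0.003,0,0,0,-1,0,0,0.005,0,0,0,-1,0,0,0.006,0,0,0,-1,0,0,0.005,0,0,0,-1,0,0,0.003,0,0,0,-1,0,0,0.002,0,0,0,-1,0,0,0,0,0,0,-1]'

```text
clock: 15.77
ee_pos: [631.5, -18.4, 161.1]
tcp_rot: [0.707, 0.707, -0.0, -0.0]
contact_force: [0.4, -0.3, -0.5]
grip_width: 59.0
```

Emit:
carry_out --targets '[0,0,0.001,0,0,0,-1,0,0,0.001,0,0,0,-1,0,0,0.001,0,0,0,-1,0,0,0,0,0,0,-1]'

```text
clock: 16.1
ee_pos: [631.8, -18.5, 159.3]
tcp_rot: [0.707, 0.707, 0.0, 0.0]
contact_force: [0.2, -0.9, 1.1]
grip_width: 59.4
```

```bash
python3 st.py 631.7 -18.5 159.2
```

```text
t 16.10 p [631.85 -18.48 159.31] grip 59.4 F [ 0.2 -0.9  1.1] j [-0.16  0.44  0.04  1.17 -0.    1.41]
rot err (tool) [0.0009 0.0002 0.    ]
to goal, tool mm [-0.02 -0.15  0.11] rows 0.004520389814749836
```

One more millimetre for contact, then release and lift.

Emit:
carry_out --targets '[0,0,0.001,0,0,0,-1,0,0,0,0,0,0,-1,0,0,0,0,0,0,-1]'

```text
clock: 16.35
ee_pos: [631.9, -18.5, 159.2]
tcp_rot: [0.707, 0.707, 0.001, 0.001]
contact_force: [-3.2, -0.1, 9.4]
grip_width: 59.1
```

Emit:
carry_out --targets '[0,0,0,0,0,0,1,0,0,0,0,0,0,1,0,0,0,0,0,0,1,0,0,0,0,0,0,1,0,0,0,0,0,0,1,0,0,-0.01,0,0,0,1,0,0,-0.02,0,0,0,1,0,0,-0.03,0,0,0,1,0,0,-0.02,0,0,0,1,0,0,0,0,0,0,1,0,0,0,0,0,0,1]'

```text
clock: 17.27
ee_pos: [632.2, -18.5, 239.6]
tcp_rot: [0.707, 0.707, 0.001, 0.001]
contact_force: [-0.9, 0.2, -0.5]
grip_width: 85.4
```

```bash
python3 st.py 397.9 285.1 110; python3 look.py 116 128 pics/f3.png
```

```text
t 17.27 p [632.19 -18.52 239.55] grip 85.4 F [-0.9  0.2 -0.5] j [-0.16  0.4   0.2   1.36  0.    1.41]
rot err (tool) [0.0029 0.0005 0.    ]
to goal, tool mm [ 303.62 -234.29  129.55] rows 9.873146226836669
```

View pics/f3.png

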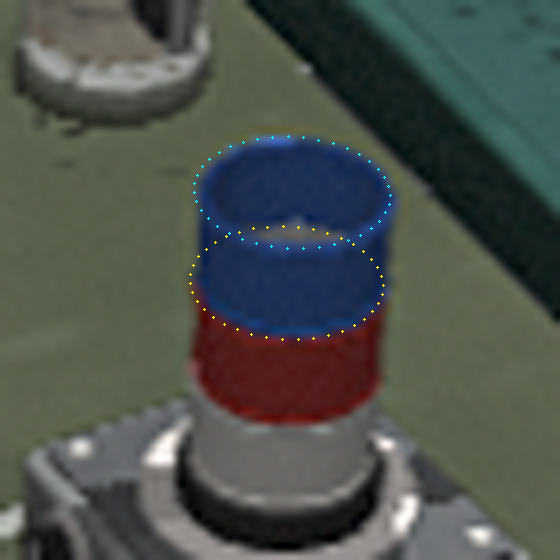

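Emit:
carry_out --targets '[0.0305,-0.0235,0.006,0,0,0,1,0.0305,-0.0235,0.006,0,0,0,1,0.0305,-0.0235,0.006,0,0,0,1,0.0305,-0.0235,0.006,0,0,0,1,0.0305,-0.0235,0.006,0,0,0,1,0.0305,-0.0235,0.006,0,0,0,1,0.0305,-0.0235,0.006,0,0,0,1,0.0305,-0.0235,0.006,0,0,0,1,0.0305,-0.0235,0.006,0,0,0,1,0.018,-0.014,0.03,0,0,0,1,0.008,-0.006,0.03,0,0,0,1,0.003,-0.0023,0.0138,0,0,0,1]'

```text
clock: 18.32
ee_pos: [394.5, 285.6, 106.5]
tcp_rot: [0.706, 0.708, -0.002, -0.001]
contact_force: [-1.0, -0.5, -0.1]
grip_width: 85.2
```

Emit:
carry_out --targets '[0,0,0,0,0,0,1,0,0,0,0,0,0,1,0,0,0,0,0,0,1]'

```text
clock: 18.57
ee_pos: [398.4, 284.9, 110.6]
tcp_rot: [0.707, 0.707, 0.0, 0.0]
contact_force: [-0.6, -0.0, -0.1]
grip_width: 85.6
```

```bash
python3 st.py 397.9 285.1 42; python3 - <<'E'
from h import *
im=read_camera("scene"); im=np.ascontiguousarray(im[:,:,::-1]); 
c=proj("scene",(398,285,60)).round().astype(int)
crop(im,(int(c[0]),int(c[1])),50,6,"pics/g1.png")
E
```

```text
t 18.57 p [398.44 284.92 110.59] grip 85.6 F [-0.6 -0.  -0.1] j [ 0.45  0.25 -0.38  0.94 -0.    2.02]
rot err (tool) [ 0.0004 -0.0001 -0.0004]
to goal, tool mm [ 0.18 -0.54 68.59] rows 1.672982946295383
```

View pics/g1.png

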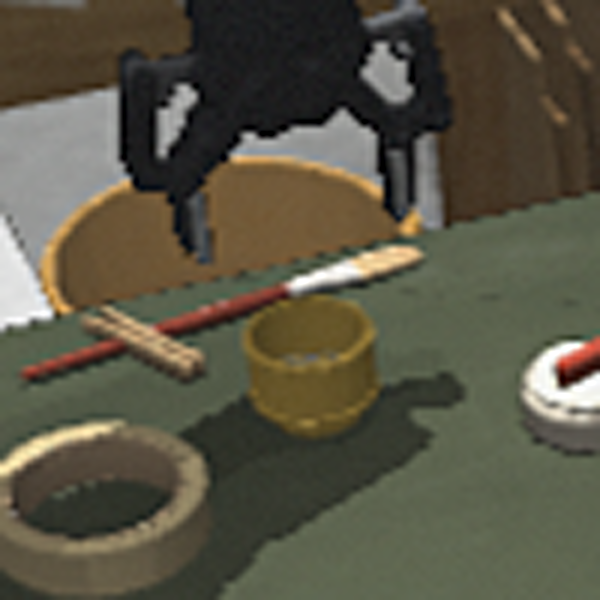

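Emit:
carry_out --targets '[0,0,0.025,0,0,0,1,0,0,0.025,0,0,0,1,0,0,0.012,0,0,0,1,0,0,0.006,0,0,0,1,0,0,0,0,0,0,1,0,0,0,0,0,0,-1,0,0,0,0,0,0,-1,0,0,0,0,0,0,-1,0,0,0,0,0,0,-1,0,0,0,0,0,0,-1,0,0,0,0,0,0,-1,0,0,0,0,0,0,-1]'

```text
clock: 19.62
ee_pos: [398.7, 285.3, 43.4]
tcp_rot: [0.707, 0.707, 0.001, 0.001]
contact_force: [-0.5, -1.6, 6.2]
grip_width: 58.0
```

```bash
python3 st.py 631.7 -18.5 220
```

```text
t 19.62 p [398.72 285.32  43.39] grip 58.0 F [-0.5 -1.6  6.2] j [ 0.45  0.32 -0.48  0.76 -0.    2.02]
rot err (tool) [ 0.0024 -0.0009 -0.0001]
to goal, tool mm [-303.82  232.98 -176.61] rows 10.283918954833096
```

Emit:
carry_out --targets '[0,0,-0.03,0,0,0,-1,0,0,-0.04,0,0,0,-1,0,0,-0.04,0,0,0,-1,0,0,-0.04,0,0,0,-1,0,0,-0.028,0,0,0,-1,-0.032,0.0246,0,0,0,0,-1,-0.032,0.0246,0,0,0,0,-1,-0.032,0.0246,0,0,0,0,-1,-0.032,0.0246,0,0,0,0,-1,-0.032,0.0246,0,0,0,0,-1,-0.032,0.0246,0,0,0,0,-1,-0.032,0.0246,0,0,0,0,-1]'

```text
clock: 20.62
ee_pos: [571.0, 59.2, 221.1]
tcp_rot: [0.707, 0.707, 0.001, 0.001]
contact_force: [0.6, -0.1, 0.3]
grip_width: 57.9
```

Emit:
carry_out --targets '[-0.032,0.0246,0,0,0,0,-1,-0.025,0.0195,0,0,0,0,-1,-0.015,0.0115,0,0,0,0,-1,-0.0075,0.006,0,0,0,0,-1,0,0,0,0,0,0,-1,0,0,0,0,0,0,-1,0,0,0,0,0,0,-1,0,0,0,0,0,0,-1,0,0,0,0,0,0,-1,0,0,0,0,0,0,-1]'

```text
clock: 21.45
ee_pos: [631.3, -17.6, 220.4]
tcp_rot: [0.707, 0.708, 0.0, 0.0]
contact_force: [-0.3, -0.1, -0.8]
grip_width: 58.0
```

```bash
python3 st.py 631.7 -18.5 193.4; python3 look.py 176.6 162 pics/g2.png
```

```text
t 21.45 p [631.32 -17.56 220.43] grip 58.0 F [-0.3 -0.1 -0.8] j [-0.16  0.41  0.16  1.32  0.    1.41]
rot err (tool) [0.0005 0.     0.0011]
to goal, tool mm [-0.94  0.38 27.03] rows 0.6597762724626626
```

View pics/g2.png

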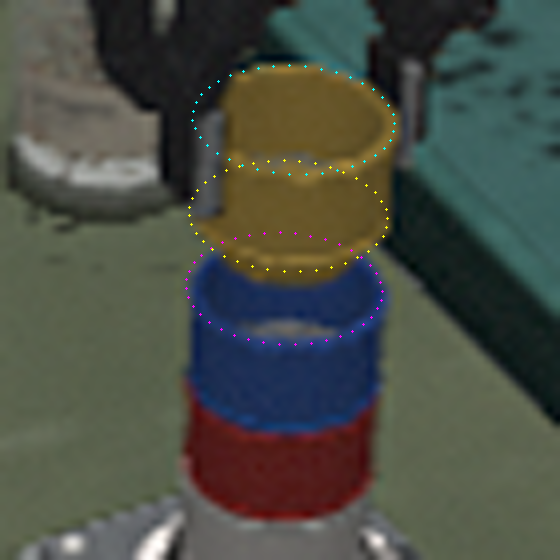

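Emit:
carry_out --targets '[0,0,0.003,0,0,0,-1,0,0,0.005,0,0,0,-1,0,0,0.006,0,0,0,-1,0,0,0.005,0,0,0,-1,0,0,0.003,0,0,0,-1,0,0,0.002,0,0,0,-1,0,0,0,0,0,0,-1]'

```text
clock: 22.08
ee_pos: [631.5, -18.5, 195.3]
tcp_rot: [0.707, 0.707, -0.0, -0.0]
contact_force: [-0.2, -0.2, -1.2]
grip_width: 58.0
```

Emit:
carry_out --targets '[0,0,0.001,0,0,0,-1,0,0,0.001,0,0,0,-1,0,0,0.001,0,0,0,-1,0,0,0.0005,0,0,0,-1,0,0,0,0,0,0,-1]'

```text
clock: 22.5
ee_pos: [631.8, -18.5, 193.4]
tcp_rot: [0.707, 0.707, 0.0, 0.001]
contact_force: [-0.9, 0.0, 4.7]
grip_width: 58.1
```

```bash
python3 st.py 631.7 -18.5 193.4
```

```text
t 22.50 p [631.85 -18.51 193.42] grip 58.1 F [-0.9  0.   4.7] j [-0.16  0.42  0.1   1.25 -0.    1.41]
rot err (tool) [ 0.0014  0.0003 -0.    ]
to goal, tool mm [ 0.01 -0.15  0.02] rows 0.003605902364919462
```

Emit:
carry_out --targets '[0,0,0,0,0,0,1,0,0,0,0,0,0,1,0,0,0,0,0,0,1,0,0,0,0,0,0,1,0,0,0,0,0,0,1,0,0,-0.01,0,0,0,1,0,0,-0.02,0,0,0,1,0,0,-0.025,0,0,0,1,0,0,-0.02,0,0,0,1,0,0,0,0,0,0,1,0,0,0,0,0,0,1]'

```text
clock: 23.42
ee_pos: [632.1, -18.5, 269.2]
tcp_rot: [0.707, 0.707, 0.001, 0.001]
contact_force: [-0.1, 0.5, -1.0]
grip_width: 85.4
```

```bash
python3 st.py 432.8 -262.5 110; python3 look.py 150 162 pics/g3.png
```

```text
t 23.42 p [632.12 -18.49 269.21] grip 85.4 F [-0.1  0.5 -1. ] j [-0.16  0.4   0.26  1.43 -0.    1.41]
rot err (tool) [0.0028 0.0005 0.0001]
to goal, tool mm [-244.01 -199.32  159.21] rows 8.610143577014156
```

View pics/g3.png

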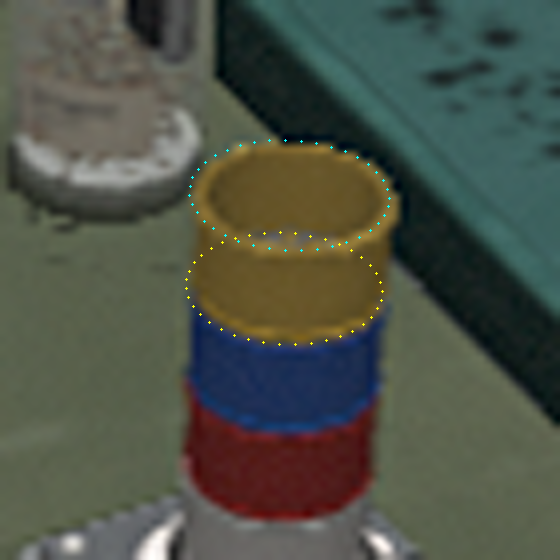

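Emit:
carry_out --targets '[-0.0305,-0.025,0.008,0,0,0,0.2,-0.0305,-0.025,0.008,0,0,0,0.2,-0.0305,-0.025,0.008,0,0,0,0.2,-0.0305,-0.025,0.008,0,0,0,0.2,-0.0305,-0.025,0.008,0,0,0,0.2,-0.0305,-0.025,0.008,0,0,0,0.2,-0.0305,-0.025,0.008,0,0,0,0.2,-0.018,-0.014,0.03,0,0,0,0.2,-0.009,-0.007,0.035,0,0,0,0.2,-0.0036,-0.0029,0.0365,0,0,0,0.2,0,0,0,0,0,0,0.2,0,0,0,0,0,0,0.2]'

```text
clock: 24.47
ee_pos: [431.6, -261.8, 108.9]
tcp_rot: [0.707, 0.707, -0.0, -0.002]
contact_force: [0.8, 0.3, 0.6]
grip_width: 51.0
```

Emit:
carry_out --targets '[0,0,0,0,0,0,0.2,0,0,0,0,0,0,0.2]'

```text
clock: 24.63
ee_pos: [434.0, -262.8, 111.9]
tcp_rot: [0.707, 0.707, 0.0, 0.001]
contact_force: [1.0, 0.0, 0.1]
grip_width: 51.3
```

```bash
python3 st.py 432.8 -262.5 48; python3 - <<'E'
from h import *
im=read_camera("scene"); im=np.ascontiguousarray(im[:,:,::-1]); 
c=proj("scene",(433,-262,60)).round().astype(int)
crop(im,(int(c[0]),int(c[1])),50,6,"pics/l1.png")
E
```

```text
t 24.63 p [ 434.01 -262.76  111.91] grip 51.3 F [1.  0.  0.1] j [-0.71  0.27 -0.35  0.95  0.    0.86]
rot err (tool) [0.0021 0.0017 0.001 ]
to goal, tool mm [ 0.26 -1.21 63.91] rows 1.559027795302638
```

View pics/l1.png

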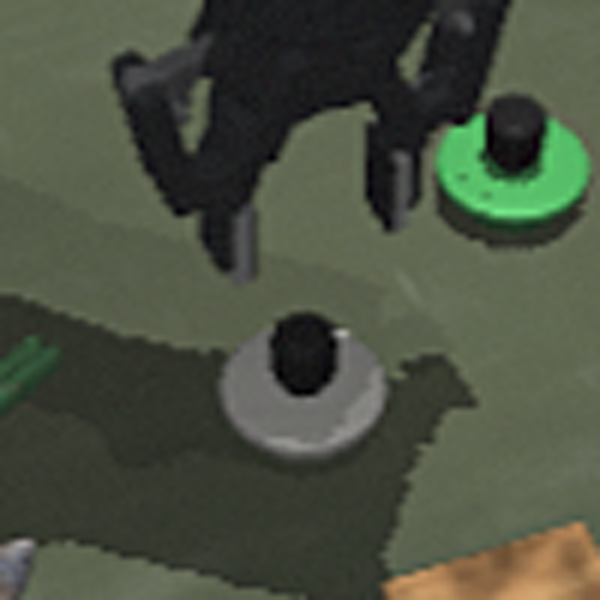

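Emit:
carry_out --targets '[0,0,0.022,0,0,0,0.2,0,0,0.022,0,0,0,0.2,0,0,0.01,0,0,0,0.2,0,0,0.005,0,0,0,0.2,0,0,0.002,0,0,0,0.2,0,0,0,0,0,0,0.2,0,0,0,0,0,0,0.2]'

```text
clock: 25.27
ee_pos: [433.4, -262.8, 50.0]
tcp_rot: [0.707, 0.707, 0.0, 0.001]
contact_force: [-0.7, 0.5, 0.8]
grip_width: 51.1
```

```bash
python3 st.py 432.8 -262.5 48; python3 - <<'E'
from h import *
im=read_camera("scene"); im=np.ascontiguousarray(im[:,:,::-1]); 
c=proj("scene",(433,-262,40)).round().astype(int)
crop(im,(int(c[0]),int(c[1])),35,9,"pics/l2.png")
E
```

```text
t 25.27 p [ 433.42 -262.8    50.02] grip 51.1 F [-0.7  0.5  0.8] j [-0.71  0.34 -0.44  0.79  0.    0.86]
rot err (tool) [0.0013 0.0011 0.0004]
to goal, tool mm [ 0.3  -0.62  2.02] rows 0.052156065902318034
```

View pics/l2.png

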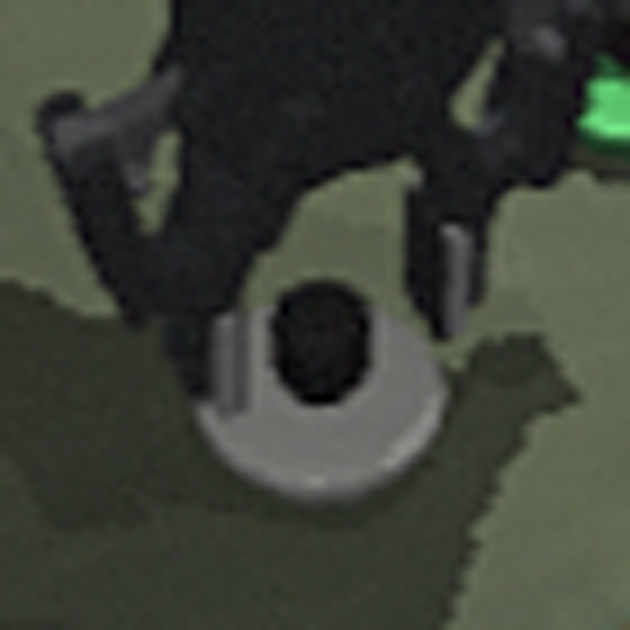

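Emit:
carry_out --targets '[0,0,0.002,0,0,0,0.2,0,0,0,0,0,0,-1,0,0,0,0,0,0,-1,0,0,0,0,0,0,-1,0,0,0,0,0,0,-1,0,0,0,0,0,0,-1,0,0,0,0,0,0,-1,0,0,0,0,0,0,-1,0,0,0,0,0,0,-1]'

```text
clock: 26.07
ee_pos: [432.8, -262.6, 47.2]
tcp_rot: [0.707, 0.707, -0.0, 0.0]
contact_force: [-2.1, 0.0, 6.1]
grip_width: 23.1
```

```bash
python3 st.py 631.7 -18.5 260; python3 - <<'E'
from h import *
im=read_camera("scene"); im=np.ascontiguousarray(im[:,:,::-1]); 
c=proj("scene",(433,-262,40)).round().astype(int)
crop(im,(int(c[0]),int(c[1])),35,9,"pics/l3.png")
E
```

```text
t 26.07 p [ 432.77 -262.63   47.19] grip 23.1 F [-2.1  0.   6.1] j [-0.71  0.34 -0.44  0.79 -0.    0.86]
rot err (tool) [ 0.0001  0.0003 -0.0001]
to goal, tool mm [ 244.13  198.93 -212.81] rows 9.270249616183605
```

View pics/l3.png

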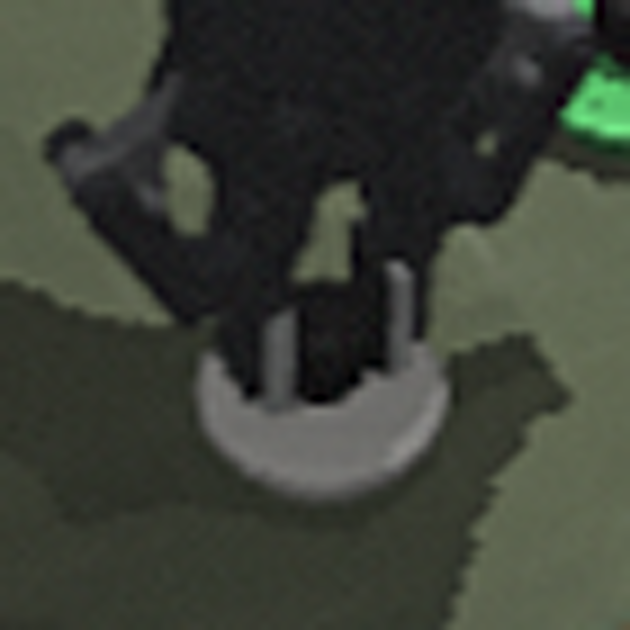

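Emit:
carry_out --targets '[0,0,-0.03,0,0,0,-1,0,0,-0.04,0,0,0,-1,0,0,-0.04,0,0,0,-1,0,0,-0.04,0,0,0,-1,0,0,-0.04,0,0,0,-1,0,0,-0.021,0,0,0,-1,0.0305,0.025,0,0,0,0,-1,0.0305,0.025,0,0,0,0,-1,0.0305,0.025,0,0,0,0,-1,0.0305,0.025,0,0,0,0,-1,0.0305,0.025,0,0,0,0,-1,0.0305,0.025,0,0,0,0,-1]'

```text
clock: 27.12
ee_pos: [583.7, -77.7, 257.7]
tcp_rot: [0.707, 0.707, 0.0, -0.0]
contact_force: [1.3, -1.3, -0.0]
grip_width: 23.0
```

Emit:
carry_out --targets '[0.028,0.0225,0,0,0,0,-1,0.018,0.0145,0,0,0,0,-1,0.01,0.008,0,0,0,0,-1,0.0049,0.0044,0,0,0,0,-1,0,0,0,0,0,0,-1,0,0,0,0,0,0,-1,0,0,0,0,0,0,-1,0,0,0,0,0,0,-1,0,0,0,0,0,0,-1,0,0,0,0,0,0,-1]'

```text
clock: 27.95
ee_pos: [631.9, -19.4, 258.3]
tcp_rot: [0.707, 0.707, 0.0, 0.0]
contact_force: [0.0, -0.3, -0.5]
grip_width: 23.1
```

```bash
python3 st.py 631.7 -18.5 231.2; sed -i 's/(fz+46,30,/(fz+19,30,/' look.py; python3 look.py 210.8 196 pics/l4.png
```

```text
t 27.95 p [631.87 -19.39 258.34] grip 23.1 F [ 0.  -0.3 -0.5] j [-0.16  0.4   0.24  1.41 -0.    1.41]
rot err (tool) [ 0.0004  0.0001 -0.0011]
to goal, tool mm [ 0.89 -0.17 27.14] rows 0.662333617575192
```

View pics/l4.png

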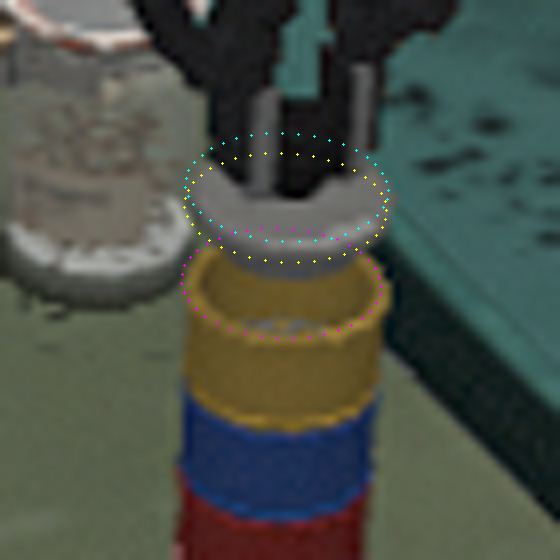

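Emit:
carry_out --targets '[0,0,0.003,0,0,0,-1,0,0,0.005,0,0,0,-1,0,0,0.006,0,0,0,-1,0,0,0.005,0,0,0,-1,0,0,0.003,0,0,0,-1,0,0,0.002,0,0,0,-1,0,0,0,0,0,0,-1]'

```text
clock: 28.58
ee_pos: [632.0, -18.6, 233.3]
tcp_rot: [0.707, 0.707, -0.0, -0.0]
contact_force: [0.8, -1.2, -0.8]
grip_width: 23.4
```

Emit:
carry_out --targets '[0,0,0.001,0,0,0,-1,0,0,0.001,0,0,0,-1,0,0,0.001,0,0,0,-1,0,0,0,0,0,0,-1,0,0,0,0,0,0,-1]'

```text
clock: 29.0
ee_pos: [632.3, -18.7, 231.3]
tcp_rot: [0.707, 0.707, 0.0, 0.0]
contact_force: [-0.2, 0.3, 1.9]
grip_width: 23.0
```

```bash
python3 st.py 631.7 -18.5 231.2; python3 look.py 184 196 pics/l5.png
```

```text
t 29.00 p [632.29 -18.66 231.32] grip 23.0 F [-0.2  0.3  1.9] j [-0.16  0.41  0.18  1.34 -0.    1.41]
rot err (tool) [ 0.0006  0.0001 -0.    ]
to goal, tool mm [ 0.16 -0.59  0.12] rows 0.015227083389862749
```

View pics/l5.png

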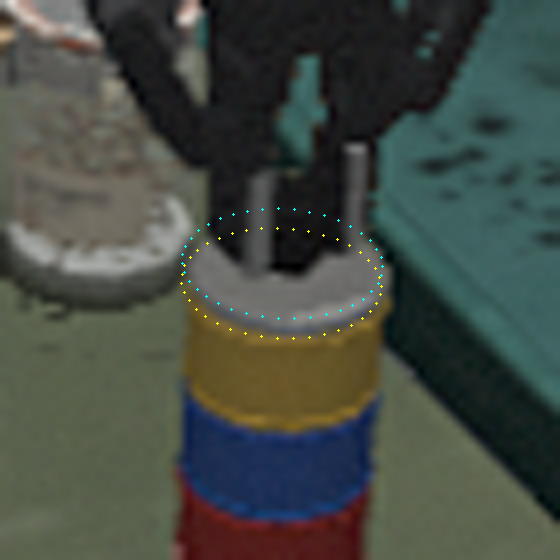

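Contact at the expected seated height. Half a millimetre more, then release and lift.

Emit:
carry_out --targets '[0,0,0.0005,0,0,0,-1,0,0,0,0,0,0,-1,0,0,0,0,0,0,-1,0,0,0,0,0,0,0.2,0,0,0,0,0,0,0.2,0,0,0,0,0,0,0.2,0,0,0,0,0,0,0.2,0,0,-0.005,0,0,0,0.2,0,0,-0.02,0,0,0,0.2,0,0,-0.03,0,0,0,0.2,0,0,-0.03,0,0,0,0.2,0,0,-0.02,0,0,0,0.2]'

```text
clock: 30.05
ee_pos: [632.1, -18.6, 338.7]
tcp_rot: [0.707, 0.707, 0.001, 0.001]
contact_force: [0.3, -0.0, -0.7]
grip_width: 51.0
```

Emit:
carry_out --targets '[-0.02,-0.03,0,0,0,0,0.2,-0.02,-0.03,0,0,0,0,0.2,-0.02,-0.03,0,0,0,0,0.2,-0.02,-0.03,0,0,0,0,0.2,-0.02,-0.03,0,0,0,0,0.2,-0.01,-0.01,0,0,0,0,0.2,0,0,0,0,0,0,0.2,0,0,0,0,0,0,0.2,0,0,0,0,0,0,0.2]'

```text
clock: 30.8
ee_pos: [472.6, -128.5, 335.7]
tcp_rot: [0.707, 0.707, 0.0, 0.0]
contact_force: [-1.2, -0.4, 0.3]
grip_width: 51.4
```

```bash
python3 st.py; python3 - <<'E'
from h import *
im=read_camera("scene"); im=np.ascontiguousarray(im[:,:,::-1])
tp=np.ascontiguousarray(read_camera("top")[:,:,::-1])
c=proj("scene",(631.5,-18,130)).round().astype(int); x0,y0=c-50
t=cv2.resize(im[y0:y0+100,x0:x0+100],None,fx=5.8,fy=5.8,interpolation=cv2.INTER_CUBIC)
for z in (60,94,128,162,196,203):
  for q in np.linspace(0,2*np.pi,40):
    p=(proj("scene",(631.7+30*np.cos(q),-18.5+30*np.sin(q),z))-[x0,y0]+.5)*5.8-.5
    cv2.circle(t,tuple(int(k) for k in p.round()),0,(255,0,255),-1)
cv2.imwrite("pics/z1.png",t); cv2.imwrite("pics/z2.png",tp)
E
```

```text
t 30.80 p [ 472.56 -128.51  335.72] grip 51.4 F [-1.2 -0.4  0.3] j [-0.44  0.14  0.07  1.5   0.    1.13]
rot err (tool) [ 0.0005 -0.     -0.0002]
```

View pics/z1.png

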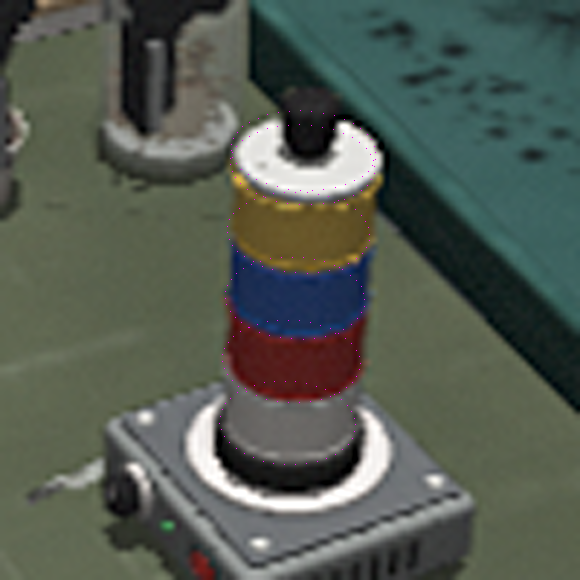

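View pics/z2.png

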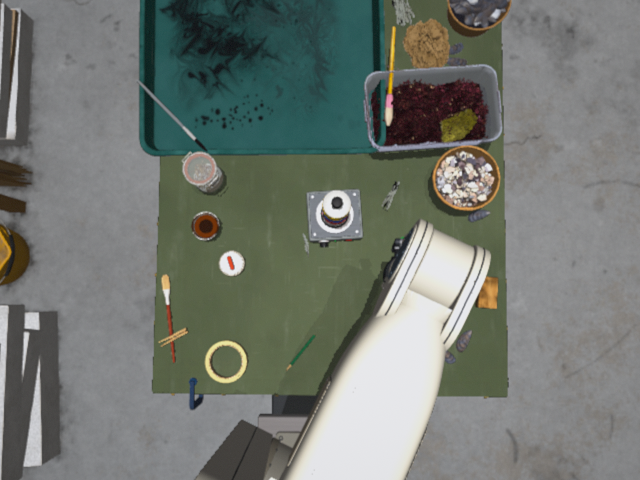

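```bash
python3 - <<'E'
from h import *
im=cv2.imread("pics/z2.png"); print(proj("top",(631.7,-18.5,203)))
crop(im,(336,208),25,12,"pics/z3.png")
E
```

```text
[336.11559313 204.15775001]
```

View pics/z3.png

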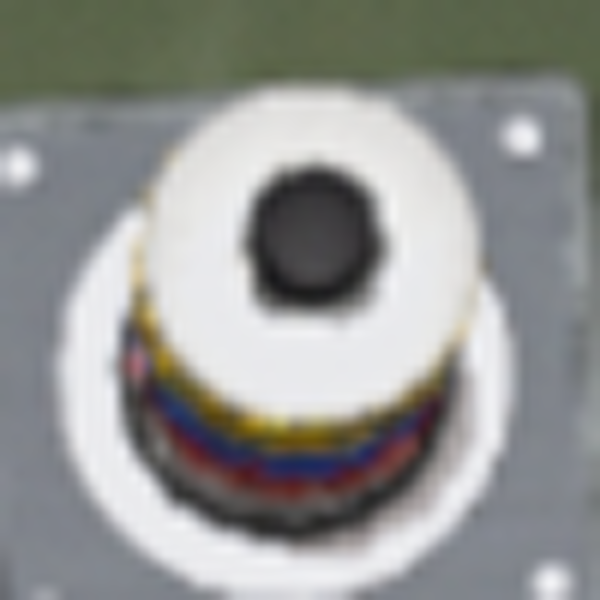

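```bash
python3 -c "
from station import *
print(sign_off())"
```

```text
the job is handed in; nothing more can be done
None
```

I built the tower on the shaker in the order asked: pan, fine (red), medium (blue), coarse (yellow), lid. I then let go, moved the arm clear and handed the job in at about 31 s. `sign_off` gives no verdict, so whether it passed is judged on your side.

- **Seating:** each piece met the one below within about 0.2 mm of its expected seated height, with 2–9 N of contact force.
- **Last pictures:** both cameras show a straight, upright tower with no gaps. The lid's centre, measured in the top view, lies about 1.5 mm from the planned axis.
- **Bystanders:** the timer, ramekin and jar show no visible shift in the final top view; I did not measure them. I never reached for the green look-alike lid. In the last top view the arm hides where it stands.
- **Small disagreements:** the yellow sieve looked 1–2 mm to the right of the planned axis in the scene camera, which is within the fit's play. I shifted the lid about 0.5 mm to match. Finger openings read 57.6–60.1 mm on the 60 mm pieces and 23 mm on the 25 mm knob; no grasp slipped.

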